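# Find the proud pad on a pump flange

## Robot

A 7-joint arm with a two-finger parallel gripper is mounted at the origin on the work surface. World frame = base frame: x ahead of the robot, y to its left, z up, the work surface at z = 0. Lengths are in m, angles in rad, forces in N, time in s.
With the tool pointing down it reaches from about 0.4 to 0.875 m from the base axis. Payload 19.3 kg.
Tool frame: the origin (TCP) lies at the very end of the fingers, on their centre line; the grasp point (between the pads) lies 19 mm behind it; z points along the fingers, y is the line along which they close (so a half turn about z gives the same grasp; the last joint's range is limited). The gripper opens to 85 mm and grips with 20 to 120 N. Pads are 22 mm wide; open, the fingers measure 114 mm over their backs; the gripper's body (76 mm by 85 mm) begins 54 mm behind the grasp point. The pads swing forward as they close: fully open they stand 13 mm farther back than shut.
Start: joints at [1.109, 0.521, -0.036, 1.599, 0.021, 1.021, -0.113], TCP at [0.239, -0.578, 0.21] pointing down, gripper open.
Joint ranges: [-2.91, 2.91], [-0.3, 2.13], [-1.5, 1.42], [0.17, 2.43], [-1.26, 4.41], [0.16, 1.93], [-2.52, 2.52]. Speed limits (rad/s): [1.89, 1.89, 2.39, 2.39, 3.01, 3.01, 3.01].

## Interface

Orientations are given as [roll, pitch, yaw] about the fixed x, y, z axes, in that order (R = Rz(yaw) Ry(pitch) Rx(roll)).
In Python, from workcell import bot gives the robot as it stands. The module is installed in compiled form; this text tells all that it offers.
- The arm moves only by the tool apply_moves, never from a script. Its arguments are lists of equal length, an entry for each row: "claw": the finger opening in m, from 0 to 0.0854; "xyz": the shift along the tool's x, y, z in m, a list of three; "twist": the turn, a rotation vector about the tool's x, y, z in rad, a list of three. A call has 1 to 20 rows; each row shifts and turns the commanded pose from where the row before left it, along the tool's axes as they then stand; what a row does not reach is not made up. A row lasts 1/10 s, in which the tool goes at most 50 mm and 8.59 degrees, less where a joint would pass 70% of its speed; a pose out of reach is approached as far as the arm can. A call with a gripper value outside its range is refused whole. The fingers move at their own pace and stop on an object; "force" is the grip in N (left out, the last holds). Time passes only in rows, so rows that do not move let the fingers close. It gives the time, the measured TCP pose, the force, the opening and the grip force at its end, in the units of the state.
- bot.observe(): the state, without advancing time (a new reading comes with each control period).
- bot.grab_frame(name): name is "scene" or "top" or "wrist"; returns a dict with "img" (400x640x3 uint8, red, green, blue), "vfov" (degrees; the focal length in pixels is half the picture's height over the tangent of half this angle, whatever the lens; pixels are square), "cx", "cy" (the principal point, pixels), "view" (4x4, takes a point from world to camera coordinates). Camera axes: x right, y up, looking along -z (the intrinsics and any distortion apply to the point x, -y, -z); pixel columns grow to the right and rows downward; lengths in m; the calibration is good to about 2 mm. A picture is of the moment at which its call begins. There is no depth.
- bot.job_done(): hands the job in; it is judged then, once.
Trained networks look in the newest picture that a camera, given by its name, has taken for a name from the list of things; names that differ only in an ending like _2 or _b are one class to them, and where a whole thing is asked for, a point or a joint stands for the part that bears it (a point fixed in the world has none). Each returns a list of dicts, best first, with "score" (0 to 1); they miss things now and then, are a little off and sometimes report something else, mostly with a low value. They report only what shows in the picture. A call takes as long as a camera call. They do not tell look-alikes from the thing itself.
- bot.find_in(camera, query): "position" ([x, y, z] in m, in world coordinates, good to about 4 mm: the middle of the surface that is visible of it).
The state is a dict: "clock": time; "qpos": joint angles; "qd": joint speeds; "joint_efforts": joint torques, N m; "position": TCP position; "tool_rot": TCP orientation; "force": force on the tool from outside, world axes, zero at the start; "moment": the same for the moment, N m; "grip_width": finger opening in m; "finger_force": force on a finger pad.
Only numpy, scipy, OpenCV 4.12 (cv2) and the standard library are available. Lean on these libraries where they do the work, as an engineer would, in place of code of your own. Each camera call takes 0.05 s, during which the arm holds its last target. There are 200 camera calls.

## Task

Take the plunger gauge off its rocker rest and touch its tip lightly on the middle of each of the five pads on the flange, starting at the pad beside the rim lug and going round counter-clockwise as seen from above; never push the plunger in all the way. Then hang the gauge back on the rest so that its weight tips the rest's arm fully down, and set the lapping puck flat on the middle of the pad that proved highest. Leave the two spray cans and the two standing sockets where they are.

Things in the scene. Friction and masses are not known exactly. Their poses are not given: they have to be found in the camera images.
- flange: Fixed dark steel flange lying on the bench: disc 250 mm across, 20 mm thick. Origin: centre of its underside; x towards its rim lug (26 mm wide, 20 high, sticking 29 mm out). On its face five round steel pads, 36 mm across, centres 85 mm from the flange's centre, every 72 deg from x. Pad tops lie 30.5 to 32 mm above the bench but for one at 35 mm: which one changes each time
- stud_a (a point): Top of a fixed upright stud 12 mm thick on the flange's rim between pads 1 and 2, 88 mm above the bench. (The flange's round middle hub is 64 mm across and 60 mm above the bench)
- stud_b (a point): Top of a like stud between pads 4 and 5, 88 mm above the bench. (The flange's round middle hub is 64 mm across and 60 mm above the bench)
- spot_1 (a point): Middle of pad number 1 in the order of touching (beside the lug), always given 32 mm above the bench whatever the pad's real height
- spot_2 (a point): Middle of pad number 2 in the order of touching (the next one counter-clockwise), always given 32 mm above the bench whatever the pad's real height
- spot_3 (a point): Middle of pad number 3 in the order of touching (the next one counter-clockwise), always given 32 mm above the bench whatever the pad's real height
- spot_4 (a point): Middle of pad number 4 in the order of touching (the next one counter-clockwise), always given 32 mm above the bench whatever the pad's real height
- spot_5 (a point): Middle of pad number 5 in the order of touching (the next one counter-clockwise), always given 32 mm above the bench whatever the pad's real height
- gauge_grip (a point): Centre of the plunger gauge's upright black grip block, 34 (x) by 30 (y) by 50 mm (z, away from the tip). A round dial juts 5 mm from its -x side: grip it across y. Mass about 0.22 kg. At the start the gauge hangs by its shoulder on the rest's fork, leaning with the tipped arm
- gauge_shoulder (a point): Centre of the underside of the gauge's shoulder plate, 34 (x) by 60 (y) by 6 mm, directly under the grip block and 31 mm below its centre. Below it a stem 16 mm thick and 40 mm long, then the plunger
- gauge_tip (a point): Lowest point of the ball (8 mm across) on the plunger, 91 mm below the grip centre along the gauge's z when not pressed
- plunger (a joint): How far the plunger is pushed in, 0 to 0.012 m; its spring takes 0.8 N at first touch and 0.2 N more per mm. A touch counts from 2 mm; 11 mm is all the way
- rest_arm (a joint): Tip angle of the rest's forked arm, rad: 0 level (a light spring lifts it there when empty), 0.14 fully down on its stop under the gauge's weight
- rest_seat (a point): Midway between the fork's two rails on their upper surface, where the centre of the shoulder's underside belongs; 89 mm above the bench when level. x points from the open fork end to the hinge, 60 mm away. Rails run along x, 10 mm wide, 24 mm apart for the stem; lips 7 mm high stand 29 mm before the seat. The gauge goes in from straight above, its x along the seat's x
- rest_base (a point): Centre of the underside of the rest's fixed base plate, 130 (x) by 90 by 8 mm; its two posts at the hinge reach 92 mm above the bench
- puck_center (a point): Centre (half-way up) of the bright steel lapping puck, 54 mm tall: a disc 44 mm across and 14 mm high with an upright round knob 18 mm across and 40 mm long on top, taken by the knob. Mass about 0.25 kg. It stands on a cork mat 100 by 100 by 6 mm
- puck_base (a point): Centre of the puck's underside
- can_left_mid (a point): Spray can 52 mm across, 140 mm tall, standing on the left of the bench; point half-way up
- can_right_mid (a point): Spray can 52 mm across, 140 mm tall, standing on the right of the bench; point half-way up
- socket_flange_mid (a point): Steel socket 26 mm across, 38 mm tall, standing on the flange face between pads 3 and 4; point half-way up
- socket_bench_mid (a point): Steel socket 40 mm across, 55 mm tall, standing on the bench before the flange; point half-way up
There are look-alikes about, which are no part of the job. Leave any red look-alike of the part that bears puck_center alone.

How it is judged:
On the way, in this order (a step that is already met when the one before it is completed fails the run):
1. the gauge's tip touches pad 1 within 12 mm of its middle, plunger in by 2 mm or more (horizontal distance between gauge_tip and spot_1 below 0.012 m and value of joint plunger above 0.002 m and z of gauge_tip in the frame of flange below 0.04 m), for 0.08 s.
2. the gauge's tip touches pad 2 within 12 mm of its middle, plunger in by 2 mm or more (horizontal distance between gauge_tip and spot_2 below 0.012 m and value of joint plunger above 0.002 m and z of gauge_tip in the frame of flange below 0.04 m), for 0.08 s.
3. the gauge's tip touches pad 3 within 12 mm of its middle, plunger in by 2 mm or more (horizontal distance between gauge_tip and spot_3 below 0.012 m and value of joint plunger above 0.002 m and z of gauge_tip in the frame of flange below 0.04 m), for 0.08 s.
4. the gauge's tip touches pad 4 within 12 mm of its middle, plunger in by 2 mm or more (horizontal distance between gauge_tip and spot_4 below 0.012 m and value of joint plunger above 0.002 m and z of gauge_tip in the frame of flange below 0.04 m), for 0.08 s.
5. the gauge's tip touches pad 5 within 12 mm of its middle, plunger in by 2 mm or more (horizontal distance between gauge_tip and spot_5 below 0.012 m and value of joint plunger above 0.002 m and z of gauge_tip in the frame of flange below 0.04 m), for 0.08 s.
At the end, for the whole second after the job is handed in: The puck stands still, flat (within 0.06 rad) and within 10 mm of the middle of the highest pad (its underside 33.5 to 38 mm above the bench, which only the highest pad gives); the gauge hangs still on the rest, its shoulder within 15 mm of the seat, and the rest's arm is tipped beyond 0.11 rad ((horizontal distance between puck_base and spot_1 below 0.01 m or horizontal distance between puck_base and spot_2 below 0.01 m or horizontal distance between puck_base and spot_3 below 0.01 m or horizontal distance between puck_base and spot_4 below 0.01 m or horizontal distance between puck_base and spot_5 below 0.01 m) and z of puck_base in the frame of flange between 0.0335 and 0.038 m and angle between puck_base's own z axis and vertical below 0.06 rad and linear speed of each of puck, gauge below 0.01 m/s and distance between gauge_shoulder and rest_seat below 0.015 m and value of joint rest_arm above 0.11 rad); the robot touches nothing.
It fails at once if the plunger is pushed in all the way (11 mm or more) (value of joint plunger above 0.011 m).
It fails at once if a spray can or a standing socket is moved more than 20 mm (distance of any of can_left_mid, can_right_mid, socket_flange_mid, socket_bench_mid from where it was at the start of the episode above 0.02 m).
It also fails if it takes over 72 s, if anything falls off the work surface, if the arm or the gripper's body presses on something with over 40 N, if the wrist force passes 120 N, or if a joint passes its speed limit or range.

## Working session

There is one attempt and no reset: what is moved stays moved. The work goes in short steps, Python scripts to look and compute and a tool call to move; the robot and the scene stay as the last step left them, time stands still between calls to the robot, and variables do not carry over. Pictures are saved under pics/ and viewed, at most 12 in all, crops included, and the job is handed in when it is done.

Besides the shell and the picture viewer there is one more tool, called after "Emit:" by a JSON object that holds its "method" and its "body", one argument or row to a line. apply_moves: Moves the arm, as the interface text tells. Its arguments: {"type":"object","properties":{"claw":{"type":"array"},"xyz":{"type":"array"},"twist":{"type":"array"},"force":{"type":"number"}},"required":["claw","xyz","twist"]}

```bash
mkdir -p pics; python3 - <<'E'
from workcell import bot
import cv2,numpy as np
s=bot.observe();print({k:np.round(v,3).tolist() for k,v in s.items()})
for c in ["scene","top"]:
    f=bot.grab_frame(c);cv2.imwrite(f"pics/{c}0.png",f["img"][:,:,::-1])
    print(c,f["vfov"],f["cx"],f["cy"],np.round(f["view"],3).tolist(),[k for k in f])
    for q in "flange stud_a stud_b spot_1 gauge_grip gauge_shoulder gauge_tip rest_seat rest_base puck_center puck_base can_left_mid can_right_mid socket_flange_mid socket_bench_mid".split():
        try: print(q,[(np.round(d["position"],3).tolist(),round(d["score"],2)) for d in bot.find_in(c,q)][:4])
        except Exception as e: print(q,e)
E
```

```text
{'clock': 0.0, 'qpos': [1.109, 0.522, -0.036, 1.6, 0.021, 1.021, -0.113], 'qd': [-0.0, 0.0, 0.001, 0.001, -0.002, 0.001, -0.0], 'joint_efforts': [0.001, -92.711, 1.979, -36.994, 0.018, 0.008, -0.0], 'position': [0.239, -0.577, 0.209], 'tool_rot': [-3.141, 0.0, 0.392], 'force': [0.269, -0.875, -0.196], 'moment': [0.007, -0.043, -0.05], 'finger_force': 0.0, 'grip_width': 0.086}
scene 53.45365200433423 318.8512331543727 199.5637362555412 [[-0.861, 0.508, -0.013, 0.411], [-0.37, -0.609, 0.701, 0.092], [0.348, 0.609, 0.713, -1.252], [0.0, 0.0, 0.0, 1.0]] ['img', 'vfov', 'cx', 'cy', 'view']
flange [([0.582, 0.105, 0.021], 0.74), ([0.457, 0.321, 0.024], 0.52)]
stud_a [([0.583, 0.103, 0.019], 0.81)]
stud_b [([0.583, 0.103, 0.019], 0.81)]
spot_1 [([0.583, 0.104, 0.02], 0.88)]
gauge_grip [([0.443, -0.303, 0.105], 0.78), ([0.626, 0.371, 0.127], 0.69)]
gauge_shoulder [([0.438, -0.301, 0.109], 0.9)]
gauge_tip []
rest_seat [([0.475, -0.312, 0.091], 0.43), ([0.584, 0.1, 0.02], 0.21)]
rest_base [([0.461, -0.307, 0.007], 0.75)]
puck_center [([0.455, 0.325, 0.02], 0.9), ([0.298, 0.386, 0.012], 0.88), 
[... 1075 characters left out ...]
), ([0.604, 0.347, 0.129], 0.18)]
rest_seat [([0.478, -0.318, 0.084], 0.7), ([0.562, 0.073, 0.02], 0.51), ([0.621, -0.366, 0.129], 0.31)]
rest_base [([0.449, -0.301, 0.011], 0.71)]
puck_center [([0.32, 0.292, 0.016], 0.7), ([0.29, 0.375, 0.016], 0.57), ([0.444, 0.313, 0.022], 0.47)]
puck_base [([0.45, 0.312, 0.023], 0.79), ([0.292, 0.376, 0.016], 0.49), ([0.322, 0.291, 0.015], 0.46)]
can_left_mid [([0.601, 0.346, 0.128], 0.81)]
can_right_mid [([0.561, 0.074, 0.019], 0.7), ([0.62, -0.366, 0.126], 0.68), ([0.448, -0.305, 0.011], 0.59)]
socket_flange_mid [([0.483, 0.082, 0.059], 0.63), ([0.477, -0.318, 0.086], 0.52)]
socket_bench_mid [([0.45, -0.304, 0.007], 0.56), ([0.373, 0.205, 0.06], 0.45)]
```

View pics/scene0.png

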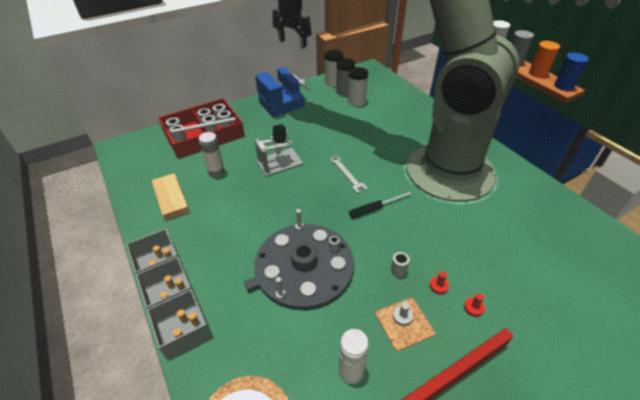

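View pics/top0.png

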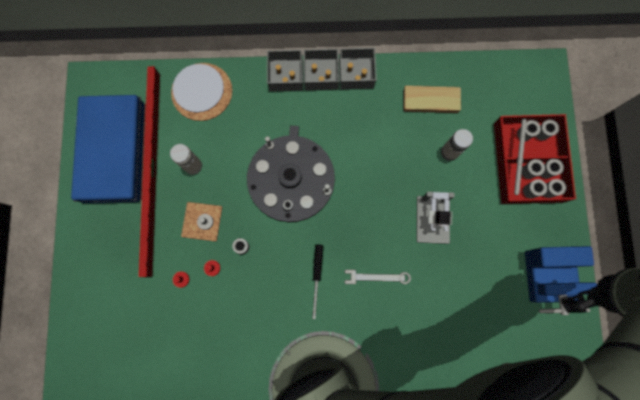

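```bash
cat > h.py <<'E'
from workcell import bot
import cv2,numpy as np
from scipy.spatial.transform import Rotation as R
def f_(f): return 200/np.tan(np.radians(f["vfov"])/2)
def grab(c,n=None):
    f=bot.grab_frame(c)
    if n: cv2.imwrite(f"pics/{n}.png",f["img"][:,:,::-1])
    return f
def proj(f,p):
    q=np.asarray(f["view"])@np.r_[p,1]; k=f_(f)
    return np.round([f["cx"]+k*q[0]/-q[2],f["cy"]-k*q[1]/-q[2]],1)
def back(f,uv,z):
    k=f_(f);V=np.asarray(f["view"]);d=V[:3,:3].T@[(uv[0]-f["cx"])/k,-(uv[1]-f["cy"])/k,-1]
    o=-V[:3,:3].T@V[:3,3]; return np.round(o+d*(z-o[2])/d[2],4)
def find(c,*qs):
    for q in qs: print(c,q,[(np.round(d["position"],4).tolist(),round(d["score"],2)) for d in bot.find_in(c,q)][:3])
def st():
    s=bot.observe();print({k:np.round(s[k],4).tolist() for k in ["clock","position","tool_rot","force","grip_width","finger_force"]});return s
def delta(p,rpy):
    s=bot.observe();T=R.from_euler("xyz",s["tool_rot"])
    print("shift(tool)",np.round(T.inv().apply(np.array(p)-s["position"]),4),"rotvec(tool)",np.round((T.inv()*R.from_euler("xyz",rpy)).as_rotvec(),4))
E
python3 - <<'E'
from h import *
w=grab("wrist","w0");s=st();V=np.array(w["view"]);o=-V[:3,:3].T@V[:3,3]
T=R.from_euler("xyz",s["tool_rot"]);print("cam in tool",T.inv().apply(o-s["position"]),"look",T.inv().apply(-V[2,:3]),w["vfov"])
t=grab("top");c=grab("scene")
for f,n in((t,"top"),(c,"scene")):
    print(n,"tcp",proj(f,s["position"]),"flange",proj(f,[.565,.075,.06]),proj(f,[.583,.104,.06]))
print(back(t,(290,174),.06),back(c,(303,247),.06),"lug",back(t,(294,130),.02),back(c,(251,286),.02))
print("can",back(t,(180,154),.14),back(c,(354,342),.14))
print("socket",back(t,(240,246),.055),back(c,(401,258),.055))
delta([.33,-.31,.28],[np.pi,0,0])
E
```

```text
{'clock': 1.65, 'position': [0.2386, -0.5776, 0.21], 'tool_rot': [-3.1415, -0.0, 0.3917], 'force': [0.1855, 0.1976, 0.0489], 'grip_width': 0.0852, 'finger_force': 0.0}
cam in tool [ 0.07657929 -0.00120986 -0.16387806] look [-2.95217894e-01  7.65590483e-04  9.55429646e-01] 66.75576034258117
top tcp [574.3 292.5] flange [291.2 175.1] [280.5 169. ]
scene tcp [292.5  53.7] flange [303. 249.] [302.3 260.5]
[0.5682 0.0782 0.06  ] [0.562  0.0696 0.06  ] lug [0.7068 0.0677 0.02  ] [0.7103 0.0796 0.02  ]
can [0.6096 0.3574 0.14  ] [0.6144 0.3619 0.14  ]
socket [0.3752 0.2148 0.055 ] [0.3755 0.2162 0.055 ]
shift(tool) [ 0.1866 -0.2125 -0.07  ] rotvec(tool) [ 0.     -0.      0.3917]
```

Emit:
{"method": "apply_moves", "body": {
  "claw": [0.085,0.085,0.085,0.085,0.085,0.085,0.085,0.085,0.085,0.085,0.085,0.085],
  "xyz": [
    [0,0,-0.03],
    [0,0,-0.03],
    [0,0,-0.03],
    [0.025,-0.034,0],
    [0.025,-0.034,0],
    [0.025,-0.034,0],
    [0.025,-0.034,0],
    [0.025,-0.034,0],
    [0.025,-0.034,0],
    [0.025,-0.034,0],
    [0.02,-0.03,0],
    [0,0,0]
  ],
  "twist": [
    [0,0,0.131],
    [0,0,0.131],
    [0,0,0.13],
    [0,0,0],
    [0,0,0],
    [0,0,0],
    [0,0,0],
    [0,0,0],
    [0,0,0],
    [0,0,0],
    [0,0,0],
    [0,0,0]
  ]
}}

```text
clock: 2.95
position: [0.4365, -0.3054, 0.3001]
tool_rot: [-3.14, -0.001, 0.006]
force: [-0.3, -0.2, -0.2]
grip_width: 0.0851
finger_force: 0.0
```

```bash
python3 - <<'E'
from h import *
w=grab("wrist","w1");s=st()
find("wrist","gauge_grip","gauge_shoulder","rest_seat","rest_base")
find("top","gauge_grip","gauge_shoulder","rest_seat","rest_base")
E
```

```text
{'clock': 3.0, 'position': [0.4349, -0.3079, 0.3001], 'tool_rot': [-3.1413, -0.0004, 0.0036], 'force': [-0.3347, -1.3828, 0.9858], 'grip_width': 0.0848, 'finger_force': 0.0}
wrist gauge_grip [([0.4351, -0.3128, 0.1218], 0.66)]
wrist gauge_shoulder [([0.4363, -0.3178, 0.1256], 0.6), ([0.5545, 0.0441, 0.0181], 0.36)]
wrist rest_seat [([0.4878, -0.3174, 0.0887], 0.97)]
wrist rest_base [([0.4676, -0.3176, 0.0096], 0.88)]
top gauge_grip [([0.4327, -0.3071, 0.1265], 0.74)]
top gauge_shoulder [([0.4317, -0.3064, 0.1309], 0.88)]
top rest_seat [([0.4768, -0.3209, 0.0857], 0.81)]
top rest_base [([0.4468, -0.3023, 0.0119], 0.66), ([0.6025, 0.3476, 0.1284], 0.42)]
```

View pics/w1.png

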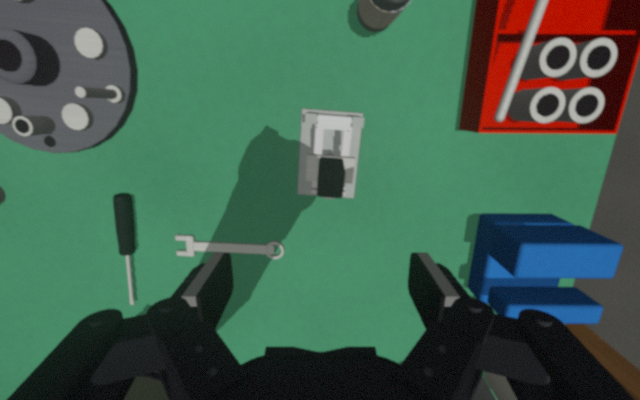

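```bash
python3 - <<'E'
import cv2
i=cv2.imread("pics/w1.png")[95:215,280:380];cv2.imwrite("pics/w1c.png",cv2.resize(i,None,fx=5,fy=5,interpolation=cv2.INTER_CUBIC))
E
```

```text
(no output)
```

View pics/w1c.png

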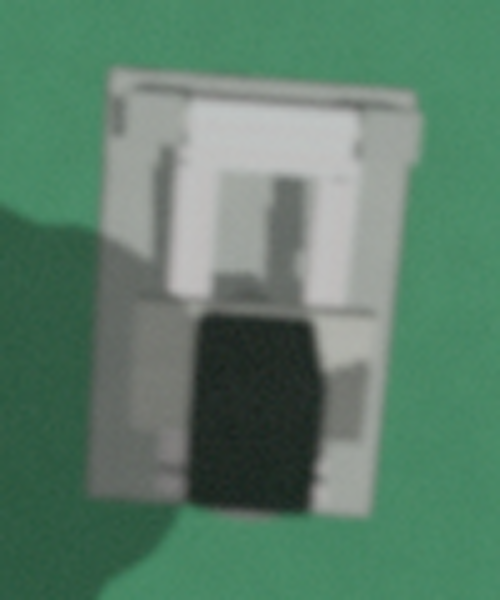

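```bash
python3 - <<'E'
from h import *
w=grab("wrist");s=st()
c=lambda u,v:(280+u/5,95+v/5)
P=[back(w,c(*p),.008) for p in((110,68),(415,92),(370,517),(88,497))]
for p in P:print(p)
P=np.array(P);print("centre",P.mean(0));
a=(P[0]+P[1]-P[2]-P[3]);b=(P[0]+P[3]-P[1]-P[2]);print(np.linalg.norm(a)/2,np.linalg.norm(b)/2,"yaw",np.arctan2(a[1],a[0]),np.arctan2(-b[0],b[1]))
# model projection for seat pose hypotheses
yaw=np.arctan2(a[1],a[0])
for q in((190,503),(308,510),(200,318),(312,318),(322,385)): print(q,back(w,c(*q),.134),back(w,c(*q),.086))
print("rails inner far",[back(w,c(*q),.087) for q in((215,172),(305,176),(165,295),(350,308),(190,98),(358,108))])
E
```

```text
{'clock': 3.45, 'position': [0.4334, -0.3101, 0.3], 'tool_rot': [3.1416, 0.0, -0.0011], 'force': [-0.4083, -0.3904, 0.432], 'grip_width': 0.085, 'finger_force': 0.0}
[ 0.5047 -0.283   0.008 ]
[ 0.4979 -0.3711  0.008 ]
[ 0.3694 -0.3621  0.008 ]
[ 0.3761 -0.2737  0.008 ]
centre [ 0.437025 -0.322475  0.008   ]
0.1288752303586691 0.08850776802066584 yaw -0.07105868794325415 -0.07633861573363249
(190, 503) [ 0.4114 -0.3065  0.134 ] [ 0.3972 -0.3062  0.086 ]
(308, 510) [ 0.4097 -0.3333  0.134 ] [ 0.3953 -0.3368  0.086 ]
(200, 318) [ 0.4536 -0.3088  0.134 ] [ 0.4455 -0.3088  0.086 ]
(312, 318) [ 0.4536 -0.3333  0.134 ] [ 0.4454 -0.3368  0.086 ]
(322, 385) [ 0.4386 -0.3358  0.134 ] [ 0.4284 -0.3397  0.086 ]
rails inner far [array([ 0.4813, -0.3125,  0.087 ]), array([ 0.4803, -0.3344,  0.087 ]), array([ 0.4514, -0.3001,  0.087 ]), array([ 0.4481, -0.3462,  0.087 ]), array([ 0.4986, -0.3065,  0.087 ]), array([ 0.4962, -0.3468,  0.087 ])]
```

```bash
python3 - <<'E'
from h import *
r=[np.pi,-.14,-.073];z=R.from_euler("xyz",r).apply([0,0,1]);p=np.array([.4324,-.3182,.0945])
s=st();delta(p-.09*z,r);print(p-.09*z)
E
```

```text
{'clock': 3.45, 'position': [0.4334, -0.3101, 0.3], 'tool_rot': [3.1416, 0.0, -0.0011], 'force': [-0.4083, -0.3904, 0.432], 'grip_width': 0.085, 'finger_force': 0.0}
shift(tool) [-0.0135  0.0072  0.1164] rotvec(tool) [-0.005   0.14    0.0718]
[ 0.41987457 -0.31728402  0.18361944]
```

Emit:
{"method": "apply_moves", "body": {
  "claw": [0.085,0.085,0.085,0.085,0.085],
  "xyz": [
    [-0.0067,0.0036,0.04],
    [-0.0068,0.0036,0.04],
    [0,0,0.036],
    [0,0,0],
    [0,0,0]
  ],
  "twist": [
    [0,0,0],
    [0,0,0],
    [0,0,0],
    [-0.0025,0.07,0.036],
    [-0.0025,0.07,0.036]
  ]
}}

```text
clock: 3.95
position: [0.42, -0.3168, 0.1828]
tool_rot: [-3.141, -0.141, -0.074]
force: [-0.1, -0.1, 1.2]
grip_width: 0.0852
finger_force: 0.0
```

```bash
python3 - <<'E'
from h import *
w=grab("wrist","w2");grab("wrist");s=st();find("wrist","gauge_grip","rest_seat")
r=[np.pi,-.14,-.073];delta([.4324,-.3182,.0945],r)
g=np.array([.430,-.318,.1113]);Rg=R.from_euler("xyz",[0,-.14,-.073])
im=w["img"][:,:,::-1].copy()
for x in(-17,17):
  for y in(-15,15):
    for z in(-25,25):
      u=proj(w,g+Rg.apply(np.array([x,y,z])/1e3));cv2.circle(im,(int(u[0]),int(u[1])),2,(0,0,255) if z>0 else (255,0,255),-1)
cv2.imwrite("pics/w2m.png",cv2.resize(im[40:340,140:540],None,fx=2,fy=2))
E
```

```text
{'clock': 4.05, 'position': [0.4185, -0.3174, 0.1838], 'tool_rot': [-3.1413, -0.1404, -0.0755], 'force': [-0.0178, -0.0463, -0.9151], 'grip_width': 0.0847, 'finger_force': 0.0}
wrist gauge_grip [([0.433, -0.3169, 0.1323], 0.94), ([0.5412, -0.0223, 0.0239], 0.7)]
wrist rest_seat [([0.4825, -0.318, 0.0869], 0.89)]
shift(tool) [-0.0003  0.0001  0.0907] rotvec(tool) [0.0001 0.0009 0.001 ]
```

View pics/w2m.png

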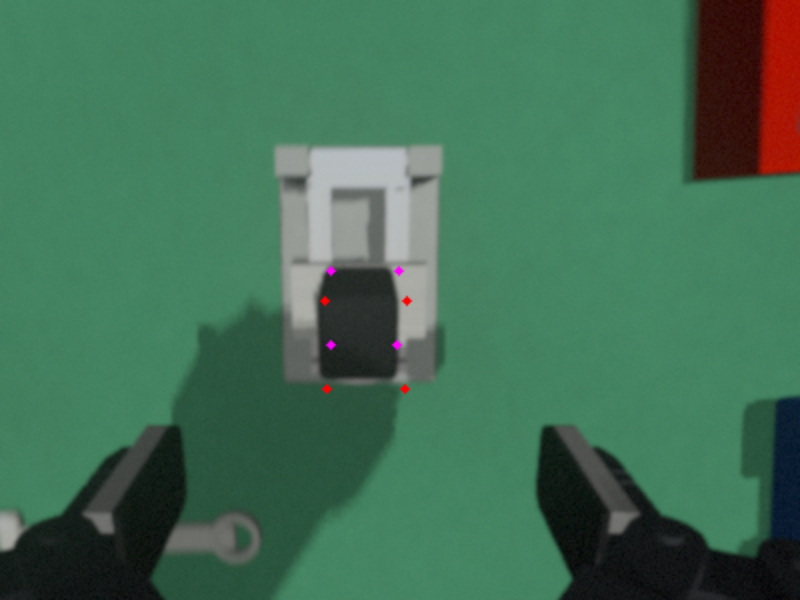

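Emit:
{"method": "apply_moves", "body": {
  "claw": [0.085,0.085,0.085,0.085,0.085,0.025,0.025,0.025,0.025,0.025,0.025,0.025],
  "xyz": [
    [0.003,-0.003,0.025],
    [0,0,0.025],
    [0,0,0.025],
    [0,0,0.015],
    [0,0,0],
    [0,0,0],
    [0,0,0],
    [0,0,0],
    [0,0,0],
    [0,0,0],
    [0,0,0],
    [0,0,0]
  ],
  "twist": [
    [0,0,0],
    [0,0,0],
    [0,0,0],
    [0,0,0],
    [0,0,0],
    [0,0,0],
    [0,0,0],
    [0,0,0],
    [0,0,0],
    [0,0,0],
    [0,0,0],
    [0,0,0]
  ],
  "force": 45
}}

```text
clock: 5.35
position: [0.4361, -0.3154, 0.0959]
tool_rot: [3.141, -0.141, -0.073]
force: [-0.9, -0.8, 7.1]
grip_width: 0.0291
finger_force: 50.0
```

```bash
python3 - <<'E'
from h import *
for i in range(3): grab("top");s=st()
E
```

```text
{'clock': 5.4, 'position': [0.4361, -0.3154, 0.0959], 'tool_rot': [3.1411, -0.1409, -0.0726], 'force': [-1.8453, -0.2028, 7.1584], 'grip_width': 0.0289, 'finger_force': 50.0082}
{'clock': 5.45, 'position': [0.4361, -0.3154, 0.0959], 'tool_rot': [3.1411, -0.1409, -0.0725], 'force': [-2.1833, -0.3838, 7.1612], 'grip_width': 0.029, 'finger_force': 50.0093}
{'clock': 5.5, 'position': [0.4361, -0.3154, 0.0959], 'tool_rot': [3.1411, -0.1409, -0.0726], 'force': [-1.3369, -1.0106, 7.4014], 'grip_width': 0.0288, 'finger_force': 50.0084}
```

Emit:
{"method": "apply_moves", "body": {
  "claw": [0.025,0.025,0.025,0.025,0.025,0.025,0.025],
  "xyz": [
    [0,0,-0.015],
    [0,0,-0.025],
    [0,0,-0.03],
    [0,0,-0.03],
    [0,0,-0.02],
    [0,0,-0.02],
    [0,0,0]
  ],
  "twist": [
    [0,0,0],
    [0,0,0],
    [0,0,0],
    [0,0,0],
    [0,-0.07,0],
    [0,-0.07,0],
    [0,0,0]
  ]
}}

```text
clock: 6.2
position: [0.4198, -0.3138, 0.2363]
tool_rot: [3.14, -0.002, -0.071]
force: [0.2, -0.4, -2.0]
grip_width: 0.0289
finger_force: 48.9
```

```bash
cat > pads.py <<'E'
from h import *
from scipy.optimize import least_squares
def blobs(img,lo=150,amin=60,amax=4000):
    g=cv2.GaussianBlur(img,(3,3),0);hsv=cv2.cvtColor(g,cv2.COLOR_RGB2HSV)
    m=((hsv[...,2]>lo)&(hsv[...,1]<50)).astype(np.uint8)
    n,l,s,c=cv2.connectedComponentsWithStats(m)
    return [(c[i],s[i]) for i in range(1,n) if amin<s[i,4]<amax]
def pd(f,p,k1):
    q=np.asarray(f["view"])@np.r_[p,1];x=np.array([q[0],-q[1]])/-q[2];x=x*(1+k1*(x@x));return f_(f)*x+[f["cx"],f["cy"]]
def pads(v,z=.031): return [np.r_[v[0]+.085*np.cos(v[2]+i*1.25664),v[1]+.085*np.sin(v[2]+i*1.25664),z] for i in range(5)]
def fit(f,uv,v0=(.566,.077,0.,0.)):
    """uv: dict pad index -> pixel; unknown x,y,yaw,k1"""
    r=lambda v:np.concatenate([pd(f,pads(v)[i],v[3])-u for i,u in uv.items()])
    s=least_squares(r,v0,loss="soft_l1");return s.x,s.fun
E
python3 - <<'E'
from pads import *
for n in("top","scene"):
    f=grab(n,n+"1");st()
    B=blobs(f["img"],130,20,900);uv={}
    for i,p in enumerate(pads((.566,.077,0))):
        u=pd(f,p,0);d=[np.hypot(*(b[0]-u)) for b in B];j=int(np.argmin(d));print(n,i,u.round(),B[j][0].round(1),B[j][1][2:]) ; 
        if d[j]<12: uv[i]=B[j][0]
    print(fit(f,uv))
E
```

```text
{'clock': 6.25, 'position': [0.4188, -0.3136, 0.2346], 'tool_rot': [3.1411, -0.0018, -0.0712], 'force': [-0.7725, -0.5517, -2.728], 'grip_width': 0.0287, 'finger_force': 48.9312}
top 0 [291. 148.] [291.9 146.9] [ 13  11 109]
top 1 [262. 169.] [261.9 165.7] [ 13  12 113]
top 2 [273. 202.] [270.2 199.3] [ 13  12 119]
top 3 [310. 201.] [306.2 201.5] [ 13  12 127]
top 4 [320. 167.] [319.4 168.6] [ 13  12 120]
(array([ 0.56875397,  0.08048149, -0.08098741, -0.03971522]), array([ 0.05064811,  0.05986142, -0.01397266, -0.13423675,  0.05740731,
        0.14370463, -0.00883068, -0.10873546, -0.08534296,  0.04049298]))
{'clock': 6.3, 'position': [0.4179, -0.3134, 0.2336], 'tool_rot': [-3.1414, -0.0009, -0.0717], 'force': [-0.4325, -0.0056, -2.1287], 'grip_width': 0.029, 'finger_force': 48.9315}
scene 0 [273. 272.] [272.3 272.1] [ 17  17 193]
scene 1 [310. 286.] [307.6 287.9] [ 16  15 185]
scene 2 [338. 259.] [337.6 262. ] [ 16  13 159]
scene 3 [317. 233.] [319.7 234.6] [ 14  12 132]
scene 4 [279. 239.] [281.4 239.3] [ 14  12 134]
(array([ 0.56754655,  0.08094315, -0.06710025,  0.02331171]), array([-0.58606344, -0.55461341,  0.72635531, -0.08421728,  0.25530122,
        0.65099484, -0.24023834, -0.06712143, -0.14297679,  0.05625978]))
```

Emit:
{"method": "apply_moves", "body": {
  "claw": [0.025,0.025,0.025,0.025,0.025,0.025,0.025,0.025,0.025,0.025,0.025,0.025,0.025,0.025,0.025,0.025],
  "xyz": [
    [0,0,0],
    [0.0215,-0.0353,0],
    [0.0215,-0.0353,0],
    [0.0215,-0.0353,0],
    [0.0215,-0.0353,0],
    [0.0215,-0.0353,0],
    [0.0215,-0.0353,0],
    [0.0215,-0.0353,0],
    [0.0215,-0.0353,0],
    [0.0215,-0.0353,0],
    [0.0215,-0.0353,0],
    [0.0205,-0.035,0],
    [0,0,0.04],
    [0,0,0.03],
    [0,0,0.025],
    [0,0,0]
  ],
  "twist": [
    [0,0,-0.072],
    [0,0,0],
    [0,0,0],
    [0,0,0],
    [0,0,0],
    [0,0,0],
    [0,0,0],
    [0,0,0],
    [0,0,0],
    [0,0,0],
    [0,0,0],
    [0,0,0],
    [0,0,0],
    [0,0,0],
    [0,0,0],
    [0,0,0]
  ]
}}

```text
clock: 7.9
position: [0.6507, 0.0734, 0.1347]
tool_rot: [3.141, 0.006, -0.0]
force: [-1.2, -0.0, -1.8]
grip_width: 0.0291
finger_force: 48.8
```

```bash
python3 - <<'E'
from h import *
grab("scene");w=grab("wrist","w3");c=grab("scene","s3");s=st()
p=np.array(s["position"])
a=w["img"][50:400,170:500,::-1];b=c["img"][170:330,190:400,::-1]
print("tip pred wrist",proj(w,p+[-.001,0,-.0755]),"scene",proj(c,p+[-.001,0,-.0755]))
a=cv2.resize(a,(400,424));b=cv2.resize(b,(400,305))
o=np.zeros((424,800,3),np.uint8);o[:,:400]=a;o[:305,400:]=b;cv2.imwrite("pics/m3.png",o)
E
```

```text
{'clock': 8.05, 'position': [0.6537, 0.074, 0.14], 'tool_rot': [-3.141, -0.001, -0.0008], 'force': [0.3111, -0.5085, -1.5589], 'grip_width': 0.0291, 'finger_force': 48.8074}
tip pred wrist [321.4 201.3] scene [270. 263.]
```

View pics/m3.png

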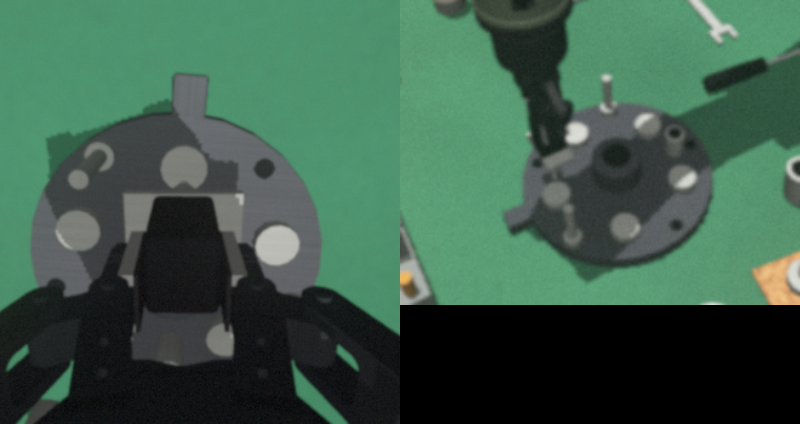

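```bash
python3 - <<'E'
from pads import *
w=grab("wrist");f=lambda u,v:np.array([170+u*.825,50+v*350/424])
for q in((184,168),(78,230),(277,245)): print(back(w,f(*q),.032))
print(np.round(pads((.568,.0807,-.075)),4))
c=grab("scene");print(proj(c,[.6528,.0743,.032]))
import numpy as np
F=[]
for i in range(12): grab("top");s=bot.observe();F.append(s["force"])
print(np.mean(F,0),np.std(F,0));st()
E
```

```text
[0.6559 0.0739 0.032 ]
[0.6042 0.1594 0.032 ]
[ 0.5906 -0.0022  0.032 ]
[[ 0.6528  0.0743  0.031 ]
 [ 0.6002  0.1593  0.031 ]
 [ 0.5032  0.1357  0.031 ]
 [ 0.4957  0.036   0.031 ]
 [ 0.5881 -0.0019  0.031 ]]
[271.4 271. ]
[-0.05135545  0.21998278 -2.32770984] [0.4190212  0.69148917 0.56289711]
{'clock': 8.75, 'position': [0.6535, 0.0742, 0.1391], 'tool_rot': [-3.1416, -0.0001, -0.0003], 'force': [0.1588, 0.0355, -2.3957], 'grip_width': 0.0291, 'finger_force': 48.8144}
```

Emit:
{"method": "apply_moves", "body": {
  "claw": [0.025,0.025,0.025,0.025],
  "xyz": [
    [0.001,0,0.018],
    [0,0,0.008],
    [0,0,0.006],
    [0,0,0]
  ],
  "twist": [
    [0,0,0],
    [0,0,0],
    [0,0,0],
    [0,0,0]
  ]
}}

```text
clock: 9.15
position: [0.6541, 0.0742, 0.1065]
tool_rot: [3.141, 0.001, -0.0]
force: [-0.4, -0.1, -0.7]
grip_width: 0.0289
finger_force: 49.0
```

```bash
cat >> h.py <<'E'
def force(n=12):
    F=[]
    for i in range(n): bot.grab_frame("top");F.append(bot.observe()["force"])
    print("F",np.mean(F,0).round(2),"sem z",round(np.std(F,0)[2]/n**.5,2));st()
E
python3 - <<'E'
from h import *
force(12)
E
```

```text
F [-0.25  0.07 -1.2 ] sem z 0.19
{'clock': 9.75, 'position': [0.6545, 0.0742, 0.1072], 'tool_rot': [-3.1415, -0.0003, -0.0003], 'force': [0.9543, 0.0877, -1.4119], 'grip_width': 0.0291, 'finger_force': 48.9767}
```

Emit:
{"method": "apply_moves", "body": {
  "claw": [0.025,0.025],
  "xyz": [
    [0,0,0.004],
    [0,0,0]
  ],
  "twist": [
    [0,0,0],
    [0,0,0]
  ]
}}

```text
clock: 9.95
position: [0.6543, 0.0742, 0.1026]
tool_rot: [-3.142, 0.0, -0.0]
force: [0.7, -1.0, 1.3]
grip_width: 0.0291
finger_force: 49.1
```

```bash
python3 - <<'E'
from h import *
force(16)
E
```

```text
F [ 0.53  0.13 -0.26] sem z 0.16
{'clock': 10.75, 'position': [0.6545, 0.0742, 0.1031], 'tool_rot': [-3.1415, -0.0001, -0.0004], 'force': [0.1117, 0.8854, -1.6686], 'grip_width': 0.0287, 'finger_force': 49.0883}
```

Emit:
{"method": "apply_moves", "body": {
  "claw": [0.025,0.025,0.025,0.025,0.025,0.025,0.025,0.025,0.025,0.025],
  "xyz": [
    [0,0,-0.015],
    [0,0,-0.02],
    [-0.0174,-0.0284,0],
    [-0.0174,-0.0284,0],
    [-0.0175,-0.0283,0],
    [0,0,0],
    [0,0,0.018],
    [0,0,0.01],
    [0,0,0.0056],
    [0,0,0]
  ],
  "twist": [
    [0,0,0],
    [0,0,0],
    [0,0,0],
    [0,0,0],
    [0,0,0],
    [0,0,0],
    [0,0,0],
    [0,0,0],
    [0,0,0],
    [0,0,0]
  ]
}}

```text
clock: 11.75
position: [0.602, 0.1589, 0.1041]
tool_rot: [3.141, 0.001, -0.001]
force: [-0.0, -0.1, -0.2]
grip_width: 0.0289
finger_force: 49.0
```

```bash
python3 - <<'E'
from h import *
force(16)
E
```

```text
F [-0.54 -0.41 -1.12] sem z 0.13
{'clock': 12.55, 'position': [0.6022, 0.1593, 0.1045], 'tool_rot': [-3.1415, -0.0001, -0.0003], 'force': [-0.3003, 0.364, -0.2147], 'grip_width': 0.029, 'finger_force': 49.0119}
```

Emit:
{"method": "apply_moves", "body": {
  "claw": [0.025,0.025],
  "xyz": [
    [0,0,0.003],
    [0,0,0]
  ],
  "twist": [
    [0,0,0],
    [0,0,0]
  ]
}}

```text
clock: 12.75
position: [0.6021, 0.1593, 0.1011]
tool_rot: [-3.142, 0.0, -0.0]
force: [0.4, -1.7, -0.9]
grip_width: 0.0286
finger_force: 49.1
```

```bash
python3 - <<'E'
from h import *
force(16)
E
```

```text
F [ 0.05 -0.6  -0.29] sem z 0.12
{'clock': 13.55, 'position': [0.6022, 0.1594, 0.1015], 'tool_rot': [-3.1415, -0.0001, -0.0004], 'force': [0.663, -0.8711, 0.198], 'grip_width': 0.0288, 'finger_force': 49.1113}
```

Emit:
{"method": "apply_moves", "body": {
  "claw": [0.025,0.025,0.025,0.025,0.025,0.025,0.025,0.025,0.025,0.025],
  "xyz": [
    [0,0,-0.015],
    [0,0,-0.02],
    [-0.0323,0.0079,0],
    [-0.0323,0.0079,0],
    [-0.0324,0.0078,0],
    [0,0,0],
    [0,0,0.018],
    [0,0,0.01],
    [0,0,0.0055],
    [0,0,0]
  ],
  "twist": [
    [0,0,0],
    [0,0,0],
    [0,0,0],
    [0,0,0],
    [0,0,0],
    [0,0,0],
    [0,0,0],
    [0,0,0],
    [0,0,0],
    [0,0,0]
  ]
}}

```text
clock: 14.55
position: [0.5053, 0.1359, 0.1027]
tool_rot: [3.142, 0.0, -0.0]
force: [0.2, 0.2, 1.2]
grip_width: 0.029
finger_force: 49.2
```

```bash
python3 - <<'E'
from h import *
force(20)
E
```

```text
F [0.77 0.1  0.15] sem z 0.11
{'clock': 15.55, 'position': [0.5052, 0.1358, 0.103], 'tool_rot': [-3.1415, -0.0001, -0.0004], 'force': [2.2512, 0.3681, 0.7813], 'grip_width': 0.0291, 'finger_force': 49.1694}
```

Emit:
{"method": "apply_moves", "body": {
  "claw": [0.025,0.025,0.025,0.025,0.025,0.025,0.025,0.025,0.025,0.025,0.025,0.025],
  "xyz": [
    [0,0,-0.015],
    [0,0,-0.03],
    [0,0,-0.015],
    [-0.0025,0.0332,0],
    [-0.0025,0.0332,0],
    [-0.0025,0.0333,0],
    [0,0,0],
    [0,0,0.025],
    [0,0,0.02],
    [0,0,0.01],
    [0,0,0.005],
    [0,0,0]
  ],
  "twist": [
    [0,0,0],
    [0,0,0],
    [0,0,0],
    [0,0,0],
    [0,0,0],
    [0,0,0],
    [0,0,0],
    [0,0,0],
    [0,0,0],
    [0,0,0],
    [0,0,0],
    [0,0,0]
  ]
}}

```text
clock: 16.75
position: [0.4974, 0.0362, 0.1028]
tool_rot: [3.142, 0.001, -0.0]
force: [-0.3, 0.2, 0.0]
grip_width: 0.0287
finger_force: 49.1
```

```bash
python3 - <<'E'
from h import *
force(16)
E
```

```text
F [-0.82  0.42 -0.69] sem z 0.11
{'clock': 17.55, 'position': [0.4977, 0.0361, 0.103], 'tool_rot': [-3.1415, -0.0002, -0.0004], 'force': [-0.6913, 0.3732, -0.6968], 'grip_width': 0.0288, 'finger_force': 49.0766}
```

Emit:
{"method": "apply_moves", "body": {
  "claw": [0.025,0.025,0.025,0.025,0.025,0.025,0.025,0.025,0.025,0.025,0.025],
  "xyz": [
    [0,0,-0.015],
    [0,0,-0.025],
    [0.0308,0.0126,0],
    [0.0308,0.0126,0],
    [0.0308,0.0127,0],
    [0,0,0],
    [0,0,0.018],
    [0,0,0.012],
    [0,0,0.006],
    [0,0,0.004],
    [0,0,0]
  ],
  "twist": [
    [0,0,0],
    [0,0,0],
    [0,0,0],
    [0,0,0],
    [0,0,0],
    [0,0,0],
    [0,0,0],
    [0,0,0],
    [0,0,0],
    [0,0,0],
    [0,0,0]
  ]
}}

```text
clock: 18.65
position: [0.5897, -0.0018, 0.1028]
tool_rot: [-3.142, 0.001, -0.0]
force: [-0.8, -0.3, -0.4]
grip_width: 0.029
finger_force: 49.0
```

```bash
python3 - <<'E'
from h import *
force(16)
E
```

```text
F [-0.6   0.11 -0.6 ] sem z 0.11
{'clock': 19.45, 'position': [0.5901, -0.0018, 0.103], 'tool_rot': [-3.1415, -0.0001, -0.0004], 'force': [-0.5159, 0.4869, -0.7861], 'grip_width': 0.0286, 'finger_force': 49.0709}
```

Emit:
{"method": "apply_moves", "body": {
  "claw": [0.025,0.025,0.025,0.025,0.025,0.025,0.025,0.025,0.025,0.025,0.025,0.025,0.025,0.025,0.025,0.025,0.025,0.025],
  "xyz": [
    [0,0,-0.02],
    [0,0,-0.04],
    [0,0,-0.04],
    [0,0,-0.03],
    [-0.019,0.0347,0],
    [-0.019,0.0347,0],
    [-0.019,0.0347,0],
    [-0.019,0.0347,0],
    [-0.019,0.0347,0],
    [-0.019,0.0347,0],
    [-0.019,0.0347,0],
    [-0.019,0.0347,0],
    [-0.0187,0.0348,0],
    [0,0,0.018],
    [0,0,0],
    [0,0,0],
    [0,0,0],
    [0,0,0]
  ],
  "twist": [
    [0,0,0],
    [0,0,0],
    [0,0,0],
    [0,0,0],
    [0,0,0],
    [0,0,0],
    [0,0,0],
    [0,0,0],
    [0,0,0],
    [0,0,0],
    [0,0,0],
    [0,0,0],
    [0,0,0],
    [0,0,0.0725],
    [0,0.07,0],
    [0,0.071,0],
    [0,0,0],
    [0,0,0]
  ]
}}

```text
clock: 21.25
position: [0.4191, -0.3144, 0.2153]
tool_rot: [3.141, -0.14, -0.073]
force: [0.9, 0.6, -2.2]
grip_width: 0.0289
finger_force: 48.9
```

```bash
python3 - <<'E'
from h import *
w=grab("wrist","w5");c=grab("scene","s5");st();delta([.4361,-.3154,.0959],[np.pi,-.141,-.0726])
a=cv2.resize(w["img"][:,120:520,::-1],(400,400));b=cv2.resize(c["img"][100:200,230:330,::-1],(400,400),interpolation=cv2.INTER_CUBIC)
cv2.imwrite("pics/m5.png",np.hstack([a,b]))
E
```

```text
{'clock': 21.35, 'position': [0.4198, -0.3141, 0.2151], 'tool_rot': [-3.1416, -0.1402, -0.0722], 'force': [0.3977, 0.0026, -2.0811], 'grip_width': 0.0289, 'finger_force': 48.873}
shift(tool) [-4.000e-04  1.000e-04  1.203e-01] rotvec(tool) [-0.0001  0.0008  0.0004]
```

View pics/m5.png

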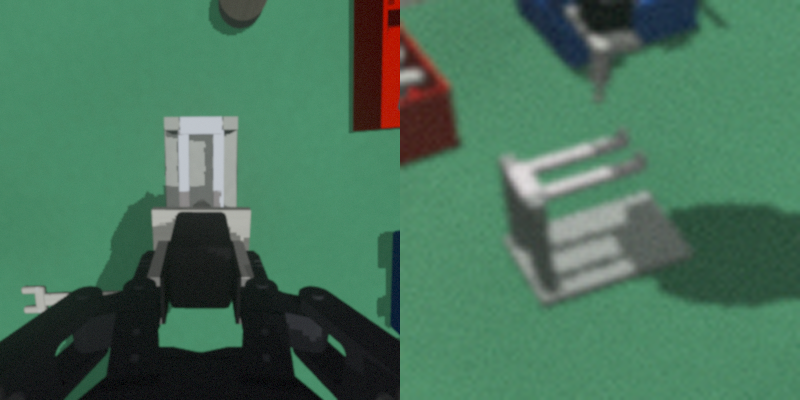

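Emit:
{"method": "apply_moves", "body": {
  "claw": [0.025,0.025,0.025,0.025,0.025,0.025,0.025,0.025],
  "xyz": [
    [0,0,0.03],
    [0,0,0.03],
    [0,0,0.02],
    [0,0,0.015],
    [0,0,0.012],
    [0,0,0.008],
    [0,0,0.004],
    [0,0,0]
  ],
  "twist": [
    [0,0,0],
    [0,0,0],
    [0,0,0],
    [0,0,0],
    [0,0,0],
    [0,0,0],
    [0,0,0],
    [0,0,0]
  ]
}}

```text
clock: 22.15
position: [0.4361, -0.3154, 0.0971]
tool_rot: [-3.141, -0.141, -0.073]
force: [0.2, 0.5, -1.2]
grip_width: 0.0286
finger_force: 48.9
```

Emit:
{"method": "apply_moves", "body": {
  "claw": [0.04,0.085,0.085,0.085,0.085,0.085,0.085,0.085,0.085,0.085],
  "xyz": [
    [0,0,0],
    [0,0,0],
    [0,0,0],
    [0,0,0],
    [0,0,-0.02],
    [0,0,-0.03],
    [0,0,-0.04],
    [0,0,-0.03],
    [0,0,0],
    [0,0,0]
  ],
  "twist": [
    [0,0,0],
    [0,0,0],
    [0,0,0],
    [0,0,0],
    [0,0,0],
    [0,0,0],
    [0,0,0],
    [0,-0.07,0],
    [0,-0.071,0],
    [0,0,-0.0725]
  ]
}}

```text
clock: 23.15
position: [0.4207, -0.3141, 0.2171]
tool_rot: [3.141, 0.0, 0.001]
force: [-0.2, -0.6, -0.0]
grip_width: 0.0853
finger_force: 0.0
```

```bash
python3 - <<'E'
from h import *
w=grab("wrist","w6");c=grab("scene","s6");st()
a=cv2.resize(w["img"][:,120:520,::-1],(400,400));b=cv2.resize(c["img"][100:200,230:330,::-1],(400,400),interpolation=cv2.INTER_CUBIC)
b0=cv2.resize(cv2.imread("pics/scene0.png")[100:200,230:330],(200,200))
o=np.hstack([a,b]);o[200:,600:]=b0
cv2.imwrite("pics/m6.png",o)
t=cv2.imread("pics/top1.png") # puck estimates
find("top","puck_center");f=grab("top");print(back(f,(205,221),.06))
E
```

```text
{'clock': 23.25, 'position': [0.4194, -0.314, 0.216], 'tool_rot': [3.1416, -0.0003, 0.0018], 'force': [0.0167, 0.4973, -0.2322], 'grip_width': 0.0851, 'finger_force': 0.0}
top puck_center [([0.3191, 0.2943, 0.0156], 0.64), ([0.444, 0.3109, 0.0224], 0.52), ([0.2906, 0.3755, 0.0173], 0.52)]
[0.4442 0.3088 0.06  ]
```

View pics/m6.png

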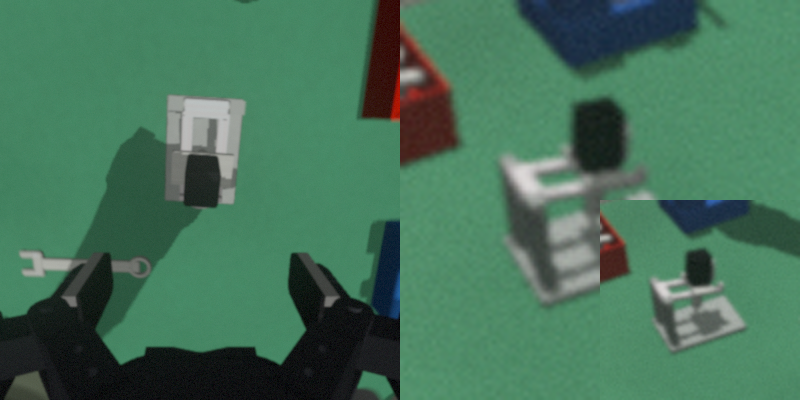

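Emit:
{"method": "apply_moves", "body": {
  "claw": [0.085,0.085,0.085,0.085,0.085,0.085,0.085,0.085,0.085,0.085,0.085,0.085,0.085,0.085,0.085,0.085],
  "xyz": [
    [0.001,-0.045,0],
    [0.001,-0.045,0],
    [0.001,-0.045,0],
    [0.001,-0.045,0],
    [0.001,-0.045,0],
    [0.001,-0.045,0],
    [0.001,-0.045,0],
    [0.001,-0.045,0],
    [0.001,-0.045,0],
    [0.001,-0.045,0],
    [0.001,-0.045,0],
    [0.001,-0.045,0],
    [0,-0.045,0],
    [0,-0.045,0],
    [0,0,0],
    [0,0,0]
  ],
  "twist": [
    [0,0,0],
    [0,0,0],
    [0,0,0],
    [0,0,0],
    [0,0,0],
    [0,0,0],
    [0,0,0],
    [0,0,0],
    [0,0,0],
    [0,0,0],
    [0,0,0],
    [0,0,0],
    [0,0,0],
    [0,0,0],
    [0,0,0],
    [0,0,0]
  ]
}}

```text
clock: 24.95
position: [0.4308, 0.3161, 0.2156]
tool_rot: [3.141, 0.001, -0.0]
force: [0.0, -0.1, -0.8]
grip_width: 0.0847
finger_force: 0.0
```

```bash
python3 - <<'E'
from h import *
w=grab("wrist","w7");st();find("wrist","puck_center")
cv2.imwrite("pics/m7.png",w["img"][20:320,120:520,::-1].repeat(2,0).repeat(2,1))
E
```

```text
{'clock': 25.0, 'position': [0.4312, 0.315, 0.2157], 'tool_rot': [3.1409, 0.0003, -0.0018], 'force': [0.9826, -0.3078, -0.5225], 'grip_width': 0.0852, 'finger_force': 0.0}
wrist puck_center [([0.4554, 0.32, 0.02], 0.91), ([0.3249, 0.3032, 0.0144], 0.78), ([0.3008, 0.3809, 0.0131], 0.55)]
```

View pics/m7.png

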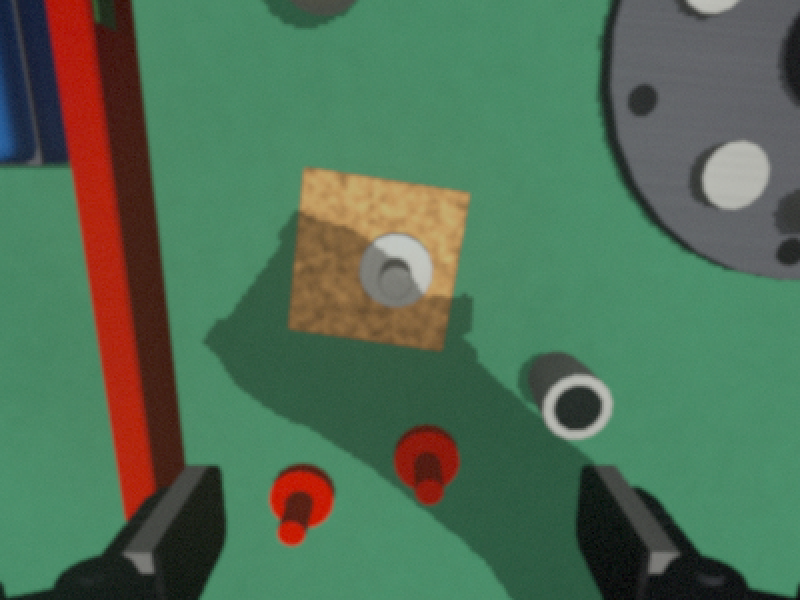

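```bash
python3 - <<'E'
from h import *
w=grab("wrist");st();a=back(w,(318,160),.06);b=back(w,(318,154.5),.02);print(a,b)
delta([(a[0]+b[0])/2,(a[1]+b[1])/2,.034],[np.pi,0,0])
E
```

```text
{'clock': 25.1, 'position': [0.4316, 0.3144, 0.216], 'tool_rot': [3.1411, -0.0002, -0.0027], 'force': [-0.2362, 0.1823, -0.2052], 'grip_width': 0.0849, 'finger_force': 0.0}
[0.452 0.318 0.06 ] [0.4516 0.3182 0.02  ]
shift(tool) [ 0.0201 -0.0038  0.182 ] rotvec(tool) [ 0.0005 -0.0002 -0.0027]
```

Emit:
{"method": "apply_moves", "body": {
  "claw": [0.085,0.085,0.085,0.085,0.085,0.085,0.012,0.012,0.012,0.012,0.012,0.012,0.012,0.012],
  "xyz": [
    [0.021,-0.0043,0.03],
    [0,0,0.04],
    [0,0,0.04],
    [0,0,0.04],
    [0,0,0.032],
    [0,0,0],
    [0,0,0],
    [0,0,0],
    [0,0,0],
    [0,0,0],
    [0,0,0],
    [0,0,0],
    [0,0,0],
    [0,0,0]
  ],
  "twist": [
    [0,0,0],
    [0,0,0],
    [0,0,0],
    [0,0,0],
    [0,0,0],
    [0,0,0],
    [0,0,0],
    [0,0,0],
    [0,0,0],
    [0,0,0],
    [0,0,0],
    [0,0,0],
    [0,0,0],
    [0,0,0]
  ],
  "force": 40
}}

```text
clock: 26.5
position: [0.4528, 0.32, 0.0348]
tool_rot: [-3.141, -0.001, -0.001]
force: [-0.8, -3.2, 10.3]
grip_width: 0.0145
finger_force: 38.9
```

Emit:
{"method": "apply_moves", "body": {
  "claw": [0.012,0.012,0.012,0.012,0.012],
  "xyz": [
    [0,0,-0.015],
    [0,0,-0.03],
    [0,0,-0.04],
    [0,0,-0.015],
    [0,0,0]
  ],
  "twist": [
    [0,0,0],
    [0,0,0],
    [0,0,0],
    [0,0,0],
    [0,0,0]
  ]
}}

```text
clock: 27.0
position: [0.4533, 0.3208, 0.1369]
tool_rot: [-3.139, -0.003, -0.001]
force: [0.2, -0.5, -2.8]
grip_width: 0.0144
finger_force: 39.2
```

```bash
python3 - <<'E'
from h import *
w=grab("wrist","w8");c=grab("scene","s8");st()
a=cv2.resize(w["img"][50:350,170:470,::-1],(400,400));b=cv2.resize(c["img"][230:350,340:460,::-1],(400,400),interpolation=cv2.INTER_CUBIC)
cv2.imwrite("pics/m8.png",np.hstack([a,b]))
delta([.505,.1360,.134],[np.pi,0,0])
E
```

```text
{'clock': 27.1, 'position': [0.4521, 0.3198, 0.1339], 'tool_rot': [3.1416, -0.0001, -0.0004], 'force': [-0.9136, 0.5535, -4.2339], 'grip_width': 0.0141, 'finger_force': 39.216}
shift(tool) [ 5.300e-02  1.838e-01 -1.000e-04] rotvec(tool) [ 0.     -0.0001 -0.0004]
```

View pics/m8.png

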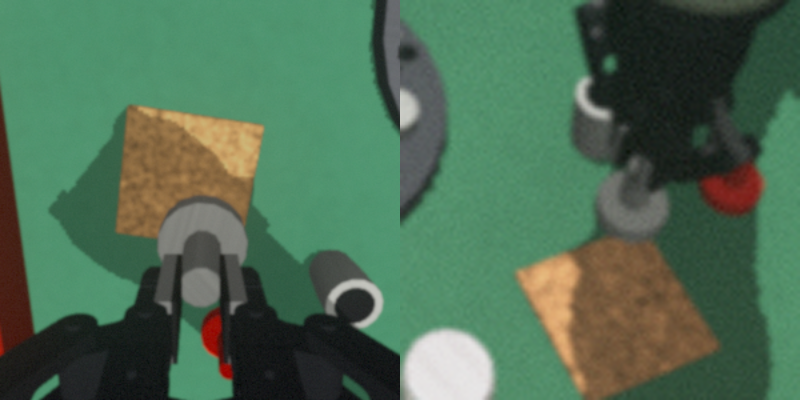

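```bash
python3 - <<'E'
from h import *
w=grab("wrist");st()
print(back(w,(321.5,232),.119),back(w,(320.8,265),.159))
for dx in(0,.008,.016): print(dx,proj(w,[.4521+dx,.3198,.159]),proj(w,[.4521+dx,.3198,.119]))
E
```

```text
{'clock': 27.15, 'position': [0.4518, 0.3197, 0.1332], 'tool_rot': [3.1409, 0.001, -0.0003], 'force': [-0.5593, -0.577, -3.2752], 'grip_width': 0.0141, 'finger_force': 39.218}
[0.4509 0.3205 0.119 ] [0.4498 0.321  0.159 ]
0 [323.2 261. ] [322.5 230.2]
0.008 [323.2 246.8] [322.6 218.4]
0.016 [323.3 232.1] [322.6 206.4]
```

Emit:
{"method": "apply_moves", "body": {
  "claw": [0.012,0.012,0.012,0.012,0.012,0.012,0.012,0.012,0.012,0.012,0.012],
  "xyz": [
    [0.0107,0.0369,0],
    [0.0107,0.0369,0],
    [0.0107,0.0369,0],
    [0.0107,0.037,0],
    [0.0107,0.037,0],
    [0,0,0],
    [0,0,0.025],
    [0,0,0.02],
    [0,0,0.014],
    [0,0,0.006],
    [0,0,0]
  ],
  "twist": [
    [0,0,0],
    [0,0,0],
    [0,0,0],
    [0,0,0],
    [0,0,0],
    [0,0,0],
    [0,0,0],
    [0,0,0],
    [0,0,0],
    [0,0,0],
    [0,0,0]
  ]
}}

```text
clock: 28.25
position: [0.5049, 0.1353, 0.0678]
tool_rot: [3.141, 0.002, -0.0]
force: [0.7, -0.4, -3.4]
grip_width: 0.0146
finger_force: 39.3
```

```bash
python3 - <<'E'
from h import *
w=grab("wrist","w9");st()
cv2.imwrite("pics/m9.png",w["img"][20:320,120:520,::-1].repeat(2,0).repeat(2,1))
print([proj(w,p) for p in([.504,.1358,.035],[.504,.1358,.054])])
E
```

```text
{'clock': 28.3, 'position': [0.5054, 0.1355, 0.0686], 'tool_rot': [3.1414, 0.0011, -0.0002], 'force': [0.0962, 0.3233, -2.9501], 'grip_width': 0.0145, 'finger_force': 39.3454}
[array([321.6, 221.1]), array([321.7, 232.1])]
```

View pics/m9.png

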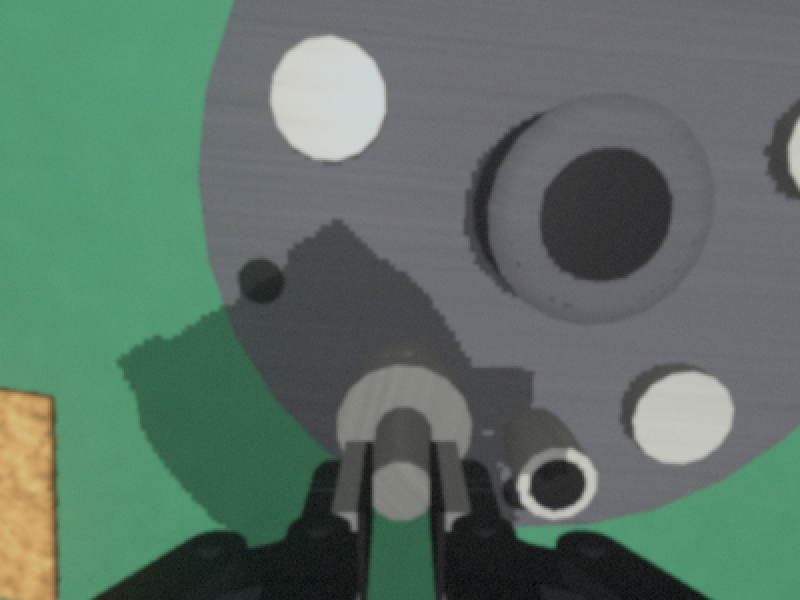

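Emit:
{"method": "apply_moves", "body": {
  "claw": [0.012,0.012,0.012],
  "xyz": [
    [0,0,0.0025],
    [0,0,0],
    [0,0,0]
  ],
  "twist": [
    [0,0,0],
    [0,0,0],
    [0,0,0]
  ]
}}

```text
clock: 28.6
position: [0.5059, 0.1354, 0.0669]
tool_rot: [-3.141, -0.001, -0.0]
force: [-0.3, 1.3, -3.6]
grip_width: 0.0143
finger_force: 39.3
```

Emit:
{"method": "apply_moves", "body": {
  "claw": [0.012,0.012,0.012],
  "xyz": [
    [0,0,0.001],
    [0,0,0],
    [0,0,0]
  ],
  "twist": [
    [0,0,0],
    [0,0,0],
    [0,0,0]
  ]
}}

```text
clock: 28.9
position: [0.5058, 0.1354, 0.0656]
tool_rot: [-3.142, -0.0, -0.0]
force: [-0.8, -0.3, -2.8]
grip_width: 0.0147
finger_force: 39.3
```

Emit:
{"method": "apply_moves", "body": {
  "claw": [0.012,0.012,0.012],
  "xyz": [
    [0,0,0.001],
    [0,0,0],
    [0,0,0]
  ],
  "twist": [
    [0,0,0],
    [0,0,0],
    [0,0,0]
  ]
}}

```text
clock: 29.2
position: [0.5057, 0.1354, 0.0644]
tool_rot: [-3.142, 0.0, -0.0]
force: [-0.6, 0.6, -3.6]
grip_width: 0.0141
finger_force: 39.3
```

Emit:
{"method": "apply_moves", "body": {
  "claw": [0.012,0.012,0.012],
  "xyz": [
    [0,0,0.001],
    [0,0,0],
    [0,0,0]
  ],
  "twist": [
    [0,0,0],
    [0,0,0],
    [0,0,0]
  ]
}}

```text
clock: 29.5
position: [0.5061, 0.1351, 0.064]
tool_rot: [3.141, -0.001, -0.001]
force: [-1.5, -2.9, 8.2]
grip_width: 0.0148
finger_force: 40.9
```

Emit:
{"method": "apply_moves", "body": {
  "claw": [0.012,0.012,0.012],
  "xyz": [
    [0,0,0.001],
    [0,0,0],
    [0,0,0]
  ],
  "twist": [
    [0,0,0],
    [0,0,0],
    [0,0,0]
  ]
}}

```text
clock: 29.8
position: [0.5063, 0.135, 0.0637]
tool_rot: [3.141, -0.001, -0.001]
force: [-5.0, -5.5, 23.7]
grip_width: 0.0144
finger_force: 43.0
```

Emit:
{"method": "apply_moves", "body": {
  "claw": [0.012,0.012,0.04,0.04,0.04,0.04,0.04,0.04,0.04,0.04,0.04,0.04],
  "xyz": [
    [0,0,-0.001],
    [0,0,-0.0005],
    [0,0,0],
    [0,0,0],
    [0,0,0],
    [0,0,0],
    [0,0,-0.015],
    [0,0,-0.03],
    [0,0,-0.05],
    [0,0,-0.05],
    [-0.02,0,0],
    [0,0,0]
  ],
  "twist": [
    [0,0,0],
    [0,0,0],
    [0,0,0],
    [0,0,0],
    [0,0,0],
    [0,0,0],
    [0,0,0],
    [0,0,0],
    [0,0,0],
    [0,0,0],
    [0,0,0],
    [0,0,0]
  ]
}}

```text
clock: 31.0
position: [0.4847, 0.1355, 0.2102]
tool_rot: [-3.141, -0.002, 0.0]
force: [-0.1, -1.0, 0.1]
grip_width: 0.0401
finger_force: 0.0
```

```bash
python3 - <<'E'
from h import *
bot.grab_frame("top");w=grab("wrist","w10");c=grab("scene","s10");st()
a=w["img"][80:300,200:440,::-1];a=cv2.resize(a,(436,400));b=cv2.resize(c["img"][210:320,230:330,::-1],(364,400))
cv2.imwrite("pics/m10.png",np.hstack([a,b]))
for p in([.504,.1358,.089],[.504,.1358,.049],[.504,.1358,.035]):print((proj(w,p)-[200,80])*436/240)
E
```

```text
{'clock': 31.15, 'position': [0.4858, 0.1353, 0.2086], 'tool_rot': [3.1415, 0.0004, -0.0004], 'force': [-0.4692, 0.1774, 0.0133], 'grip_width': 0.0398, 'finger_force': 0.0}
[219.99833333 160.775     ]
[219.81666667 147.33166667]
[219.81666667 143.335     ]
```

View pics/m10.png

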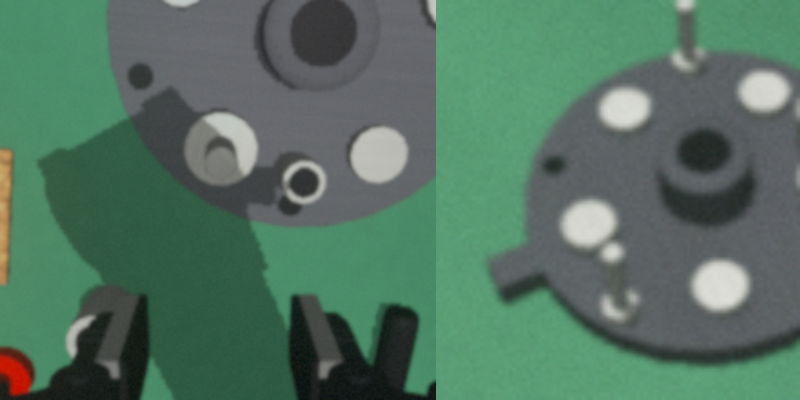

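```bash
python3 -c "
from workcell import bot
print(bot.job_done())"
```

```text
the job is handed in; nothing more can be done
None
```

I touched all five pads in order, hung the gauge back on the rest with its arm tipped down, set the puck flat on pad 3 (it read highest, and the puck seated at about 35 mm), and handed the job in at about 31 s; the verdict was not shown to me.

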